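# Copy a folding bracket's angle with a locking bevel

### The job

Take the angle off the old folding bracket with the bevel: lay the bevel flat on the counter with the bevel's stock along the bracket's fixed leg, slide it along the leg until the blade is swung flush against the bracket's arm, and press the lock lever fully down while it lies there. Then carry the locked bevel to the new bracket and, with the stock along that leg, slide it so that the blade pushes the new arm round to the same angle, and leave the bevel lying there, flush and locked. Only the bevel may touch the brackets, the old bracket must keep its angle, and the other things on the counter stay where they are.

Things in the scene. Friction and masses are not known exactly. Their poses are not given: they have to be found in the camera images.
- bevel: Bevel lying flat, about 0.5 kg: dark wooden stock 26 mm wide, 24 high, from x=-110 to +85 mm (brass end), with a raised grip (44 along x, 16 wide, top at 62). Origin: underside, below the grip's centre. x: from pivot end to brass end; z up; +y: inner side, where the blade points; inner face y=+13. Blade pivot (vertical) at x=-95, y=0. In use the bracket is inside the angle of stock and blade.
- blade (a joint): Blade angle from the stock's +x towards +y, rad (0 to 2.0). The blade is a light metal bar 165 mm long from the pivot, 20 wide (pivot on its centre line), between 7 and 15 mm above the underside. It turns stiffly (0.4 N m, locked or not): 3 to 5 N near its end push it aside, as does an arm it is slid against, and it stays where left.
- blade_tip (a point): On the blade's inner edge (the edge facing the stock, 10 mm from its centre line) at its free end, 165 mm from the pivot along the blade, 11 mm above the underside. x points along the blade away from the pivot, y outwards, away from the stock.
- lock (a joint): Cam lever above the pivot that clamps the blade, rad: 0 = open, standing up at 40 degrees, leaning towards the grip; 0.7 = fully down, level, locked. Push its free end down from above (about 4 N): it stays where left. 45 mm long, 10 wide, hinge 36 mm above the underside at the pivot, pointing along the bevel's +x; when down its top is 40.5 mm above the underside.
- lock_tip (a point): Upper end of the lock lever's free end, 45 mm from its hinge.
- old_bracket: Old steel folding bracket screwed down; its arm ends in a round eye (28 mm). Origin: on the counter at the hinge axis, z up. Fixed leg: bar 130 mm along +x, 16 wide, 20 high, centred on y=0; outer face y=-8, where the stock goes. Seized arm: bar 16 wide, top at 22 mm, 45 to 66 degrees from +x to +y, centred on the hinge, necked in for the first 40 mm. Both brackets' legs are parallel and alike.
- old_tip (a point): On the outer face (away from the leg) of the old bracket's arm near its end: 98 mm along the arm from the hinge axis, 8 mm aside of its centre line, 13 mm up; the arm is 112 mm long. x points along the arm away from the hinge, y outwards. The blade's inner edge goes flush on this face (40 to 98 mm from the hinge); slid too far, the blade swings past it.
- new_bracket: New steel folding bracket screwed down: the one with a plain square-ended arm with three small holes. Leg, origin and axes as for the old bracket; leg and arm are rounded at the hinge (radius 8). When the locked blade is flush with the arm, the bevel meets a stop; pushed on beyond about 8 N, the blade gives. Its leg is exactly parallel to the old one and points the same way.
- new_arm (a joint): Angle of the new bracket's arm from its leg (from +x of the new bracket towards +y), rad. The arm is a bar 105 mm long, 16 mm wide, 22 mm high. It starts wider open than the old one's and turns stiffly (about 0.05 N m), staying where it is left.
- new_tip (a point): Point on the outer face of the new bracket's arm at its free end: 105 mm along the arm from the hinge axis, 8 mm to the side of the centre line, 13 mm above the counter. Its x points along the arm away from the hinge, its y outwards.
- spray_can: Bystander, not to be disturbed: tall aluminium spray can, 60 mm across, 170 mm high. Origin: middle of its underside.
- jar: Bystander, not to be disturbed: screw-top jar, 60 mm across, 80 mm high. Origin: middle of its underside.
- carton: Bystander, not to be disturbed: cardboard carton, 90 x 60 x 50 mm high. Origin: middle of its underside.
- tape: Bystander, not to be disturbed: grey tape measure, 68 x 68 x 34 mm high. Origin: middle of its underside.
- mug: Bystander, not to be disturbed: white mug, 76 mm across, 90 mm high. Origin: middle of its underside.
- strap_plate: Bystander, not to be disturbed: flat steel strap plate, 50 x 140 x 4 mm. Origin: middle of its underside.
- hammer: Bystander, not to be disturbed: hammer lying along the back of the free counter, about 260 mm long. Origin: middle of its underside.
Mind the look-alikes: they are no part of the job. Leave any turquoise look-alike of the old_bracket alone. What is shaped like the bevel but orange is not meant.

How it is judged:
On the way, in this order (a step that is already met when the one before it is completed fails the run):
1. the bevel is set: stock flat along the old bracket's leg and blade flush along its arm, both within 2.3 degrees and 5 mm (y of bevel in the frame of old_bracket between -0.026 and -0.016 m and y of blade_tip in the frame of old_tip between -0.005 and 0.005 m and angle between the x axis of bevel and the x axis of old_bracket, either way round below 0.04 rad and angle between the x axis of blade_tip and the x axis of old_tip, either way round below 0.04 rad), for 0.2 s.
2. the lock lever is pressed down while the bevel lies set on the old bracket (y of bevel in the frame of old_bracket between -0.027 and -0.015 m and y of blade_tip in the frame of old_tip between -0.006 and 0.006 m and angle between the x axis of bevel and the x axis of old_bracket, either way round below 0.045 rad and angle between the x axis of blade_tip and the x axis of old_tip, either way round below 0.045 rad and value of joint lock above 0.6 rad), for 0.2 s.
3. the locked bevel lies against the new bracket's leg, its blade flush with the new arm, which stands at the old arm's angle (y of bevel in the frame of new_bracket between -0.027 and -0.015 m and y of blade_tip in the frame of new_tip between -0.006 and 0.006 m and angle between the x axis of bevel and the x axis of new_bracket, either way round below 0.045 rad and angle between the x axis of blade_tip and the x axis of new_tip, either way round below 0.045 rad and value of joint lock above 0.6 rad and angle between the x axis of new_tip and the x axis of old_tip, either way round below 0.045 rad), for 0.2 s.
At the end, for the whole second after the job is handed in: The new arm stands at the old arm's angle within 2.6 degrees; the bevel lies flat, still and locked (lever beyond 0.6 rad), stock along the new leg and blade along the new arm, each within 6 mm and 2.6 degrees; the old arm's end has not moved over 6 mm (all of step 3 and height (world z) of bevel below 0.004 m and angle between bevel's own z axis and vertical below 0.04 rad and linear speed of bevel below 0.01 m/s and velocity of joint new_arm between -0.02 and 0.02 rad/s and distance of old_tip from where it was at the start of the episode below 0.006 m); the robot touches nothing.
It fails at once if the robot itself touches a bracket (contact force between any of the fingers, the arm and old_bracket above 1 N or contact force between any of the fingers, the arm and new_bracket above 1 N).
It fails at once if the old bracket's arm is bent away from its angle (6 mm at its end) (distance of old_tip from where it was at the start of the episode above 0.006 m).
It fails at once if a bystander is moved by 30 mm or more (distance of any of spray_can, jar, carton, tape, mug, strap_plate, hammer from where it was at the start of the episode above 0.03 m).
It also fails if it takes over 69 s, if anything falls off the work surface, if the arm or the gripper's body presses on something with over 40 N, if the wrist force passes 120 N, or if a joint passes its speed limit or range.

### The arm

A 6-joint arm with a two-finger parallel gripper is mounted at the origin on the work surface. World frame = base frame: x ahead of the robot, y to its left, z up, the work surface at z = 0. Lengths are in m, angles in rad, forces in N, time in s.
With the tool pointing down it reaches from about 0.35 to 0.975 m from the base axis. Payload 4.9 kg.
Tool frame: the origin (TCP) lies on the centre line of the jaws, within the pads' length; the fingertips stand 14 mm ahead of it and the grasp point (between the pads) lies 5 mm behind it; x points along the fingers, z is the direction in which the jaws open and shut, and the axes are right-handed (so a half turn about x gives the same grasp; the last joint's range is limited). The gripper opens to 85 mm and grips with 20 to 120 N. Pads are 22 mm wide; open, the fingers measure 114 mm over their backs; the gripper's body (76 mm by 85 mm) begins 54 mm behind the grasp point. The pads swing forward as they close: fully open they stand 13 mm farther back than shut.
Start: joints at [-1.386, 0.053, 1.613, -0, 1.476, -0.119], TCP at [0.187, -0.596, 0.245] pointing down, gripper open.
Joint ranges: [-3.01, 3.01], [-1.01, 2.22], [0.06, 2.58], [-1.02, 4.17], [0.09, 2.62], [-3.14, 3.14]. Speed limits (rad/s): [2.57, 2.57, 3.14, 3.14, 3.14, 3.14].

### API

Orientations are given as a rotation vector (axis times angle).
In Python, from station import ctrl gives the robot as it stands.
- The arm moves only by the tool move_arm, never from a script. Its argument "increments" is a list that holds one entry, the list of rows, each a list of 4 numbers: the shift along the tool's x, y, z in units of 25 cm (1.0 is 25 cm), then the turn about the tool's x in units of 90 degrees (1.0 is 90 degrees). A call has 1 to 20 rows; each row shifts and turns the commanded pose from where the row before left it, along the tool's axes as they then stand; what a row does not reach is not made up. A row lasts 1/12 s, in which the tool goes at most 41.7 mm and 7.16 degrees, less where a joint would pass 70% of its speed; a pose out of reach is approached as far as the arm can. A call with a number of a shift or a turn outside -1 to 1 is refused whole. A call with a gripper value outside its range is refused whole. "gripper" is the closure, from 0 (fully open) to 1 (shut), set as the call begins (left out, the last holds). The fingers move at their own pace and stop on an object; "squeeze" is the grip in N (left out, the last holds). Time passes only in rows, so rows that do not move let the fingers close. It gives the time, the measured TCP pose, the force and the opening at its end, in the units of the state.
- ctrl.get_obs(): the state, without advancing time (a new reading comes with each control period).
- ctrl.get_image(name): name is "scene" or "top" or "wrist"; returns a dict with "pixels" (400x640x3 uint8, red, green, blue), "depth" (400x640 float32, m along the optical axis (not along the pixel's ray), 0 where there is no reading), "K" (3x3 intrinsics, pixels), "extrinsics" (4x4, takes a point from camera to world coordinates); the wrist camera has in their place "tool_from_camera" (4x4, takes a point from camera to tool coordinates, whose origin is the TCP and whose axes are the tool frame's). Camera axes: x right, y up, looking along -z (the intrinsics and any distortion apply to the point x, -y, -z); pixel columns grow to the right and rows downward; lengths in m; the calibration is good to about 2 mm. A picture is of the moment at which its call begins: read the wrist's pose just before it.
- ctrl.finish_job(): hands the job in, once; it reports no verdict.
Trained networks look in the newest picture that a camera, given by its name, has taken for a name from the list of things; names that differ only in an ending like _2 or _b are one class to them, and where a whole thing is asked for, a point or a joint stands for the part that bears it (a point fixed in the world has none). Each returns a list of dicts, best first, with "score" (0 to 1); they miss things now and then, are a little off and sometimes report something else, mostly with a low value. They report only what shows in the picture. A call takes as long as a camera call. They do not tell look-alikes from the thing itself.
- ctrl.trace(camera, target): "region" (400x640 bool, what is visible of it) and "pixel" ([row, column] in pixels, amid what is visible of it).
The state is a dict: "t": time; "q": joint angles; "dq": joint speeds; "effort": joint torques, N m; "tool_pos": TCP position; "tool_rot": TCP orientation; "contact_force": force on the tool from outside, world axes, zero at the start; "wrist_torque": the same for the moment, N m; "opening": finger opening in m.
Only numpy, scipy, OpenCV 4.12 (cv2) and the standard library are available. Lean on these libraries where they do the work, as an engineer would, in place of code of your own. Each camera call takes 0.05 s, during which the arm holds its last target. There are 200 camera calls.

## Working session

There is one attempt and no reset: what is moved stays moved. The work goes in short steps, Python scripts to look and compute and a tool call to move; the robot and the scene stay as the last step left them, time stands still between calls to the robot, and variables do not carry over. Pictures are saved under pics/ and viewed, about 8 in all and at most 12, crops included, and the job is handed in when it is done.

Besides the shell and the picture viewer there is one more tool, called after "Emit:" as name([rows], argument=value, ...), one row to a line, values as JSON. move_arm: Moves the arm, as the interface text tells. Shifts and turns lie within -1 to 1; 1 stands for 25 cm of shift or 90 degrees of turn. Its arguments: {"type":"object","properties":{"increments":{"type":"array","items":{"type":"array","items":{"type":"array","items":{"type":"number","minimum":-1,"maximum":1}}}},"gripper":{"type":"number"},"squeeze":{"type":"number"}},"required":["increments"]}

```bash
ls; mkdir -p pics; cat > h.py <<'E'
import numpy as np, cv2
from station import ctrl
from scipy.spatial.transform import Rotation as R
def snap(name):
    o=ctrl.get_obs(); im=ctrl.get_image(name)
    if 'extrinsics' in im: E=np.array(im['extrinsics'])
    else:
        T=np.eye(4);T[:3,:3]=R.from_rotvec(o['tool_rot']).as_matrix();T[:3,3]=o['tool_pos']
        E=T@np.array(im['tool_from_camera'])
    im['E']=E; return im
def pts(im):
    K=np.array(im['K']);d=im['depth'];v,u=np.mgrid[:d.shape[0],:d.shape[1]]
    P=np.stack([(u-K[0,2])/K[0,0]*d,-(v-K[1,2])/K[1,1]*d,-d],-1)
    return P@im['E'][:3,:3].T+im['E'][:3,3]
def px(im,p):
    K=np.array(im['K']);c=np.linalg.inv(im['E'])@np.append(p,1)
    return K[0,0]*c[0]/-c[2]+K[0,2],K[1,1]*-c[1]/-c[2]+K[1,2]
def save(im,f,box=None,s=1):
    a=im['pixels'][:,:,::-1]
    if box: a=a[box[0]:box[1],box[2]:box[3]]
    cv2.imwrite('pics/'+f,cv2.resize(a,None,fx=s,fy=s,interpolation=cv2.INTER_CUBIC))
E
python3 - <<'E'
from h import *
print(ctrl.get_obs())
a=snap('scene');b=snap('top')
save(b,'top.png',None,1.25)
save(a,'scene.png',None,1.25)
P=pts(b); print(b['K'],b['E'])
for n in ['bevel','blade','lock','old_bracket','old_tip','new_bracket','new_arm','spray_can','jar','carton','tape','mug','strap_plate','hammer']:
    for r in ctrl.trace('top',n)[:4]:
        m=r['region']; q=P[m&(b['depth']>0)]
        print(n,round(r['score'],2),np.round(r['pixel']),m.sum(),np.round(np.median(q,0),3) if len(q) else None)
E
```

```text
pics
{'t': 0.0, 'q': array([-1.38599633e+00,  5.33860817e-02,  1.61429264e+00,  7.65936683e-07,
        1.47600085e+00, -1.18987538e-01]), 'dq': array([ 1.65775722e-03, -5.25209291e-04, -1.03350878e-03, -8.13051272e-04,
       -3.17571863e-04, -6.62995594e-05]), 'effort': array([-8.02656723e-05, -3.93676364e+01, -3.70176995e+01, -1.60626013e-05,
        6.99044263e-03, -1.18044727e-05]), 'tool_pos': array([ 0.1868584 , -0.59579101,  0.24404568]), 'tool_rot': array([ 0.98396504,  1.33929827, -0.98159616]), 'contact_force': array([-0.03130242, -0.39706953,  0.01748857]), 'wrist_torque': array([0.00578883, 0.01569758, 0.00122392]), 'opening': 0.08523126195674276}
[[389.08031383   0.         322.66448298]
 [  0.         389.08031383 199.77662138]
 [  0.           0.           1.        ]] [[ 0.02899684  0.99389452 -0.10645591  0.3828617 ]
 [-0.99928268  0.02622813 -0.02731687 -0.01144346]
 [-0.02435795  0.10717165  0.99394212  1.17651906]
 [ 0.          0.          0.          1.        ]]
bevel 0.92 [219. 302.] 819 [0.454 0.073 0.023]
bevel 0.85 [323. 438.] 783 [ 0.17  -0.311  0.024]
bl
[... 486 characters left out ...]
058 0.014]
new_bracket 0.78 [158. 399.] 673 [ 0.641 -0.212  0.018]
new_arm 0.59 [149. 382.] 218 [ 0.668 -0.161  0.022]
spray_can 0.71 [131. 319.] 666 [0.679 0.021 0.163]
jar 0.9 [224. 207.] 435 [0.417 0.348 0.078]
jar 0.7 [145. 384.] 214 [ 0.669 -0.161  0.022]
jar 0.48 [164. 287.] 763 [0.616 0.133 0.017]
carton 0.9 [245. 430.] 768 [ 0.378 -0.294  0.049]
carton 0.6 [148. 384.] 175 [ 0.66  -0.161  0.022]
carton 0.21 [214. 459.] 754 [ 0.476 -0.388  0.003]
tape 0.91 [166. 466.] 602 [ 0.617 -0.405  0.032]
tape 0.73 [104. 300.] 787 [0.802 0.108 0.023]
mug 0.76 [134. 188.] 906 [0.694 0.428 0.047]
strap_plate 0.74 [217. 456.] 806 [ 0.475 -0.388  0.003]
hammer 0.69 [103. 299.] 840 [0.801 0.111 0.023]
```

View pics/top.png

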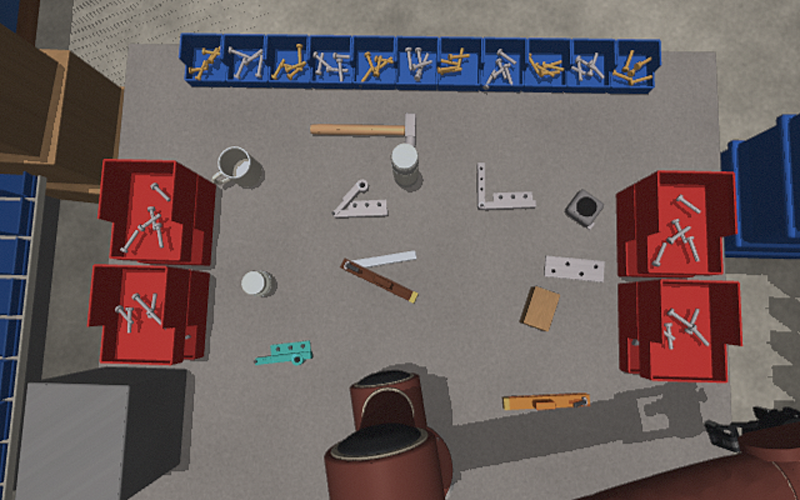

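View pics/scene.png

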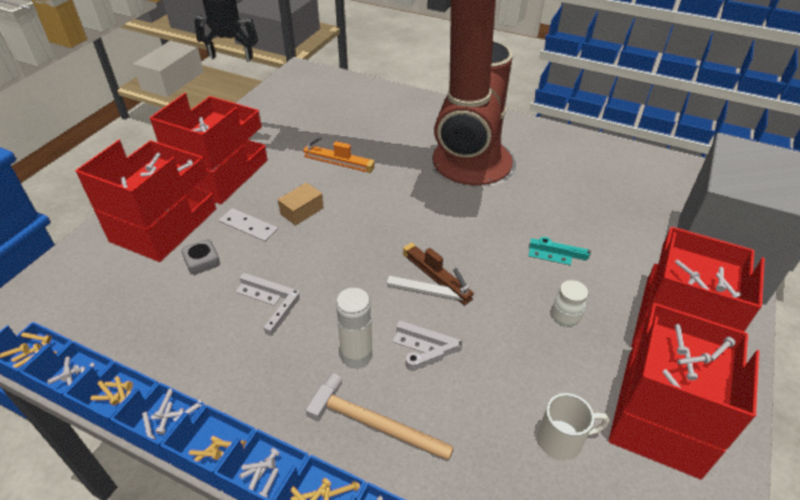

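The top view shows three look-alike pairs:
- **Bevel:** brown at (380,280), which is the one meant (dark wood), and orange at (545,402), which is not.
- **Old bracket:** grey with a round eye at (360,200), which fits. Turquoise at (285,353) is the look-alike.
- **New bracket:** square-ended with holes at (500,190).

The spray can stands at (404,160), near the old arm.

Next I confirm these in a crop and plan the approach.

```bash
cat >> h.py <<'E'
def plan(goal,xdir=None,n=None):
    """goal TCP world; xdir: world angle (rad) wanted for tool z (mod pi). prints total in tool units + turn"""
    o=ctrl.get_obs();M=R.from_rotvec(o['tool_rot']).as_matrix()
    d=M.T@(np.array(goal)-o['tool_pos'])/0.25
    print('tool units',np.round(d,4),'rows>=',int(np.ceil(np.linalg.norm(d)/.16)))
    if xdir is not None:
        t=np.array([np.cos(xdir),np.sin(xdir),0]);a=np.arctan2(M[:,0]@np.cross(M[:,2],t),M[:,2]@t)
        a=(a+np.pi/2)%np.pi-np.pi/2
        print('turn units',round(a/(np.pi/2),4),'rows>=',int(np.ceil(abs(np.degrees(a))/7)))
E
python3 - <<'E'
from h import *
o=ctrl.get_obs();print(np.round(R.from_rotvec(o['tool_rot']).as_matrix(),3))
b=snap('top');a=b['pixels'][110:260,250:450,::-1]
save(b,'crop.png',(110,260,250,450),4)
im=ctrl.get_image('wrist');print(np.round(im['tool_from_camera'],3),im['K'])
plan([.42,-.2,.3])
E
```

```text
[[-0.     0.954  0.299]
 [ 0.     0.299 -0.954]
 [-1.     0.    -0.   ]]
[[ 0.001  0.278 -0.961 -0.128]
 [-0.001  0.961  0.278  0.071]
 [ 1.     0.001  0.001  0.   ]
 [ 0.     0.     0.     1.   ]] [[325.20474678   0.         319.3756425 ]
 [  0.         325.20474678 207.5940301 ]
 [  0.           0.           1.        ]]
tool units [-0.2187  1.3637 -1.2339] rows>= 12
```

View pics/crop.png

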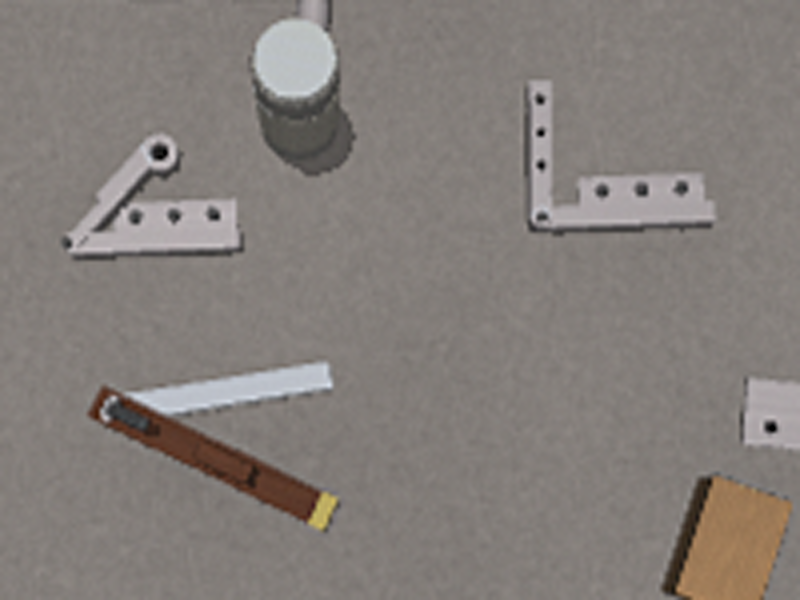

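The crop confirms the picks: eyed grey bracket (hinge at 70,242 in the crop), square-ended new bracket (hinge at 541,218), brown bevel with its blade at about 33° (narrower than the arm) and the lever up. I move to a viewpoint above the bevel.

Emit:
move_arm([
  [[-0.02,0.11,-0.1,0],[-0.02,0.11,-0.1,0],[-0.02,0.11,-0.1,0],[-0.02,0.11,-0.1,0],[-0.02,0.11,-0.1,0],[-0.02,0.11,-0.1,0],[-0.02,0.11,-0.1,0],[-0.02,0.11,-0.1,0],[-0.02,0.11,-0.1,0],[-0.02,0.11,-0.1,0],[-0.02,0.11,-0.1,0],[-0.02,0.11,-0.1,0],[0,0,0,0]],
], gripper=0)

```text
t: 1.98
tool_pos: [0.4146, -0.207, 0.307]
tool_rot: [0.979, 1.338, -0.974]
contact_force: [0.1, 0.3, 0.3]
opening: 0.0854
```

```bash
python3 - <<'E'
from h import *
print(ctrl.get_obs()['tool_pos'],ctrl.get_obs()['q'])
plan([.54,.145,.3],np.radians(-24))
E
```

```text
[ 0.41463906 -0.20696354  0.30698174] [-0.62528697 -0.37867659  1.89395839  0.00262374  1.6236923   0.63442029]
tool units [ 0.0306  0.9084 -1.1867] rows>= 10
turn units -0.5352 rows>= 7
```

Emit:
move_arm([
  [[0,0.091,-0.119,0],[0,0.091,-0.119,0],[0,0.091,-0.119,0],[0,0.091,-0.119,0],[0,0.091,-0.119,0],[0,0.091,-0.119,0],[0,0.091,-0.119,0],[0,0.091,-0.119,0],[0,0.091,-0.119,0],[0,0.091,-0.119,0],[0,0,0,-0.07],[0,0,0,-0.07],[0,0,0,-0.07],[0,0,0,-0.07],[0,0,0,-0.07],[0,0,0,-0.07],[0,0,0,-0.07],[0,0,0,-0.045],[0,0,0,0],[0,0,0,0]],
])

```text
t: 3.65
tool_pos: [0.5403, 0.14, 0.3052]
tool_rot: [0.336, 1.545, -0.337]
contact_force: [-0.1, 0.1, -0.4]
opening: 0.0854
```

```bash
python3 - <<'E'
from h import *
b=snap('wrist');save(b,'w1.png',None,1.25)
np.savez('w1.npz',px=b['pixels'],depth=b['depth'],K=b['K'],E=b['E'])
P=pts(b)
for n in ['bevel','blade','lock','old_bracket','old_tip']:
    for r in ctrl.trace('wrist',n)[:2]:
        m=r['region']; q=P[m&(b['depth']>0)]
        print(n,round(r['score'],2),np.round(r['pixel']),m.sum(),np.round(np.median(q,0),3) if len(q) else None)
E
```

```text
bevel 0.61 [238. 275.] 4488 [0.46  0.081 0.023]
blade 0.98 [236. 304.] 1614 [0.484 0.067 0.015]
lock 0.76 [201. 260.] 346 [0.461 0.14  0.052]
lock 0.43 [238. 275.] 4528 [0.46  0.081 0.023]
old_bracket 0.77 [146. 378.] 3879 [0.613 0.131 0.019]
old_bracket 0.67 [154.  70.] 4173 [0.252 0.293 0.012]
old_tip 0.86 [130. 395.] 1409 [0.645 0.149 0.022]
old_tip 0.67 [154.  57.] 1494 [0.242 0.299 0.022]
```

View pics/w1.png

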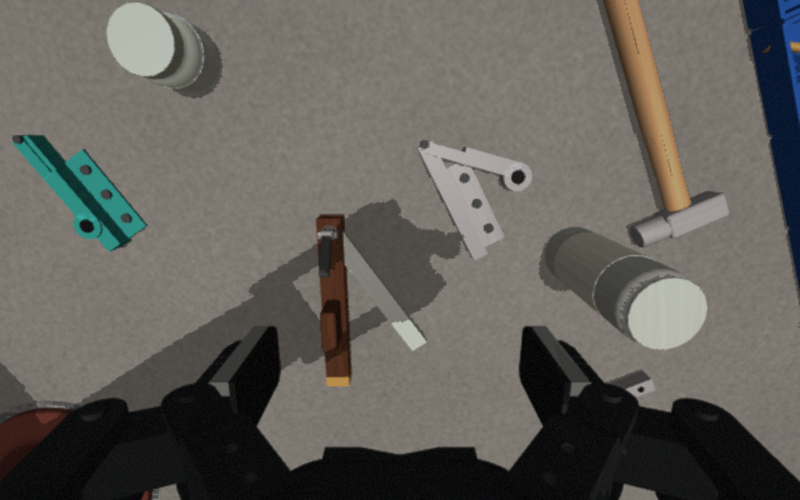

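The wrist view shows the bevel with stock top from (330,220) to (338,380), the blade to (415,340), and the old bracket's hinge at (425,145), leg to (475,250), eye at (517,177). I fit lines to the depth points.

```bash
cat >> h.py <<'E'
def rect(q):
    (c,(w,h),a)=cv2.minAreaRect((q[:,:2]*1000).astype(np.float32))
    if w<h: w,h,a=h,w,a+90
    return np.round(c,1),round(w,1),round(h,1),round((a+90)%180-90,2)
def clean(q,cell=2):  # drop stray points
    from scipy.spatial import cKDTree
    t=cKDTree(q);n=t.query_ball_point(q,.006,return_length=True);return q[n>.4*np.median(n)]
E
cat > m.py <<'E'
from h import *
import sys
b=dict(np.load(sys.argv[1])) if len(sys.argv)>1 else snap('wrist')
b['pixels']=b.get('px',b.get('pixels'))
P=pts(b);z=P[...,2];ok=b['depth']>0
def best(n,c):
    rs=ctrl.trace('wrist',n);return min(rs[:3],key=lambda r:np.linalg.norm(np.median(P[r['region']&ok],0)[:2]-c)) ['region']
k=np.ones((3,3),np.uint8)
br=best('old_bracket',[.61,.13]);bv=best('bevel',[.46,.08]);bl=best('blade',[.48,.06])
for n,m,lo,hi in [('stock',bv&~bl,.020,.027),('grip',bv,.057,.066),('blade',bl,.011,.018)]:
    q=P[m&ok&(z>lo)&(z<hi)]
    if len(q)>20: q=clean(q);print(n,len(q),rect(q),np.median(q[:,2]))
q=P[br&ok];print(np.histogram(q[:,2],np.arange(-.004,.03,.002)))
E
python3 m.py w1.npz
python3 - <<'E'
from h import *
b=dict(np.load('w1.npz'));P=pts(b);z=P[...,2]
import cv2
# heightmap of old bracket region at 1mm, x .55-.70, y .04-.22
H=np.zeros((150,180),np.uint8)
for p in P[(z>.004)&(z<.035)]:
    i=int((.70-p[0])*1000);j=int((.22-p[1])*1000)
    if 0<=i<150 and 0<=j<180: H[i,j]=max(H[i,j],int(p[2]*8000)) if p[2]*8000<255 else 255
cv2.imwrite('pics/hm.png',cv2.resize(H,None,fx=4,fy=4,interpolation=0))
E
```

```text
stock 1617 (array([433.1,  78. ]), 195.6, 26.3, 65.86) 0.023687182957125463
grip 499 (array([439.6,  91.9]), 98.7, 15.9, 65.66) 0.061502167240346906
blade 1456 (array([483.3,  66.3]), 152.8, 20.9, -79.2) 0.014691071976713932
(array([   3,   79,  303,  807,  155,   64,   18,    9,    4,    5,   32,
        795, 1134,  437,   21,    1]), array([-0.004, -0.002,  0.   ,  0.002,  0.004,  0.006,  0.008,  0.01 ,
        0.012,  0.014,  0.016,  0.018,  0.02 ,  0.022,  0.024,  0.026,
        0.028]))
```

View pics/hm.png

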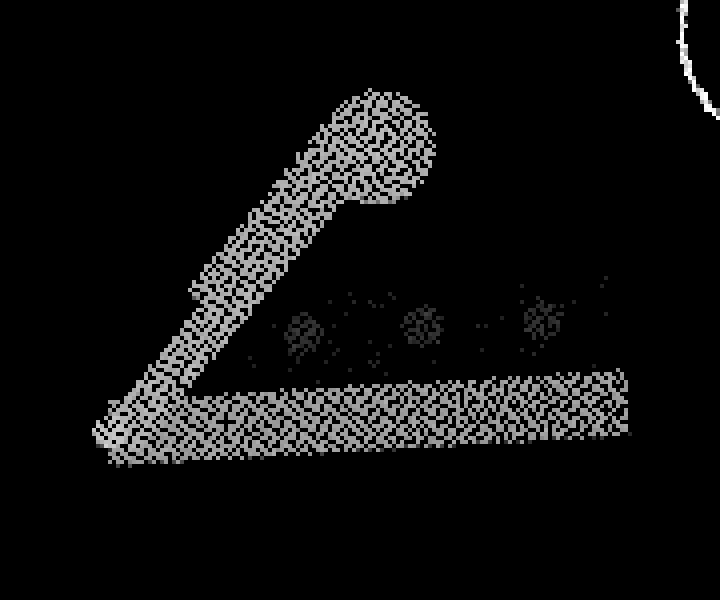

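```bash
python3 - <<'E'
from h import *
b=dict(np.load('w1.npz'));P=pts(b).reshape(-1,3);z=P[:,2]
q=P[(z>.014)&(z<.028)&(P[:,0]>.57)&(P[:,0]<.685)&(P[:,1]>.055)&(P[:,1]<.2)]
# leg: bottom (min x) edge & end, binned in y
def edge(q,along,val,lo,hi,step,fn,pct):
    xs=[];ys=[]
    for a in np.arange(lo,hi,step):
        s=q[(along>=a)&(along<a+step)]
        if len(s)>3: xs.append(a+step/2);ys.append(np.percentile(fn(s),pct))
    return np.array(xs),np.array(ys)
l=q[(q[:,0]<.612)]
y,x=edge(l,l[:,1],None,.07,.185,.004,lambda s:s[:,0],2);p=np.polyfit(y,x,1);r=x-np.polyval(p,y);print('outer',p,r.std()*1e3)
l2=l[(l[:,1]<.14)]
y2,x2=edge(l2,l2[:,1],None,.07,.14,.004,lambda s:s[:,0],98);p2=np.polyfit(y2,x2,1);print('inner',p2)
slope=(p[0]+p2[0])/2
th=np.arctan2(-1,-slope); print('leg dir deg',np.degrees(th))
ex=np.array([np.cos(th),np.sin(th)]);ey=np.array([-ex[1],ex[0]])
print('width along y@.105',np.polyval(p2,.105)-np.polyval(p,.105))
mid=np.array([(np.polyval(p,.105)+np.polyval(p2,.105))/2,.105])
end=np.percentile((l[l[:,1]<.11][:,:2]-mid)@ex,99.3)
H=mid+ex*(end-.130);print('end',mid+ex*end,'hinge',H)
u=(q[:,:2]-H)@ex;v=(q[:,:2]-H)@ey
m=v>.012;A=np.c_[u,v][m]
# arm: iterative outer face fit
ang=np.radians(50)
for it in range(6):
    d=np.array([np.cos(ang),np.sin(ang)]);n=np.array([-d[1],d[0]])
    s=A@d;w=A@n;ss=[];ws=[]
    for a in np.arange(.042,.088,.003):
        k=(s>=a)&(s<a+.003)&(w>-.02)&(w<.02)
        if k.sum()>3: ss.append(a+.0015);ws.append(np.percentile(w[k],97))
    c=np.polyfit(ss,ws,1);ang+=np.arctan(c[0])
print('arm ang',np.degrees(ang),'offset',c,len(ss))
np.savez('old.npz',H=H,th=th,ang=ang)
E
```

```text
outer [-0.05749971  0.59539634] 0.17963210318847797
inner [-0.05772771  0.61044389]
leg dir deg -86.7026228165922
width along y@.105 0.015023606097078424
end [0.59925849 0.06355474] hinge [0.59178111 0.19333952]
arm ang 47.03530744972225 offset [2.80630290e-09 6.53320748e-03] 16
```

```bash
python3 - <<'E'
from h import *
plan([.428,.0666,.047],np.radians(-24.2))
E
```

```text
tool units [ 1.0333 -0.4551 -0.2861] rows>= 8
turn units -0.0028 rows>= 1
```

Emit:
move_arm([
  [[0.08,-0.091,-0.057,0],[0.08,-0.091,-0.057,0],[0.08,-0.091,-0.057,0],[0.08,-0.091,-0.057,0],[0.08,-0.091,-0.058,0],[0.13,0,0,0],[0.13,0,0,0],[0.13,0,0,0],[0.1,0,0,0],[0.08,0,0,0],[0.043,0,0,0],[0.02,0,0,0],[0,0,0,0]],
])

```text
t: 5.18
tool_pos: [0.4276, 0.0666, 0.0465]
tool_rot: [0.334, 1.546, -0.335]
contact_force: [1.5, 0.1, 0.8]
opening: 0.0856
```

Emit:
move_arm([
  [[0,0,0,0],[0,0,0,0],[0,0,0,0],[0,0,0,0],[0,0,0,0],[0,0,0,0],[0,0,0,0],[0,0,0,0],[0,0,0,0],[0,0,0,0],[0,0,0,0],[0,0,0,0]],
], gripper=1, squeeze=60)

```text
t: 6.18
tool_pos: [0.4283, 0.0667, 0.0477]
tool_rot: [0.335, 1.545, -0.334]
contact_force: [-2.1, -0.2, 5.6]
opening: 0.015
```

```bash
python3 - <<'E'
from h import *
th=np.load('old.npz')['th'];H=np.load('old.npz')['H'];ex=np.array([np.cos(th),np.sin(th)]);ey=np.array([-ex[1],ex[0]])
print(ctrl.get_obs()['tool_pos'])
for u,v,z in [(-20,-35,.09),(-20,-24,.047),(50.9,-21,.047)]:
    g=H+ex*u/1e3+ey*v/1e3;print(g);plan([*g,z],th+np.pi/2)
b=snap('wrist');save(b,'w2.png')
E
```

```text
[0.42826242 0.0666803  0.04768946]
[0.55568869 0.21129327]
tool units [-0.1691  0.7375  0.2247] rows>= 5
turn units -0.3082 rows>= 4
[0.56667047 0.21192597]
tool units [0.0029 0.758  0.2636] rows>= 6
turn units -0.3082 rows>= 4
[0.57374356 0.1413159 ]
tool units [0.0028 0.5126 0.4063] rows>= 5
turn units -0.3082 rows>= 4
```

View pics/w2.png

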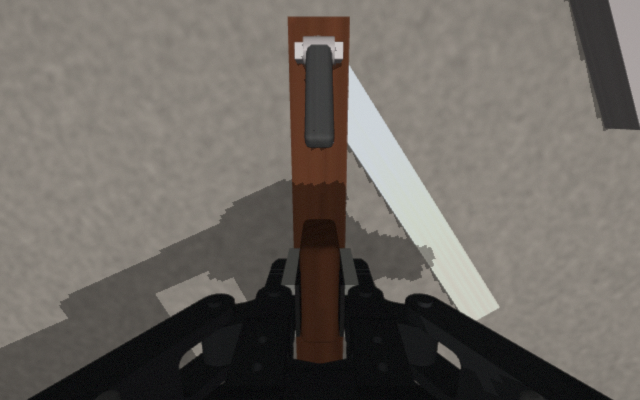

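```bash
cat > g.py <<'E'
# bevel in hand, measured in the tool frame from the wrist image
from h import *
def hand():
    im=ctrl.get_image('wrist');im['E']=np.array(im['tool_from_camera']);T=pts(im)
    o=ctrl.get_obs();hz=o['tool_pos'][2]
    z=hz-T[...,0]  # height above counter
    y=T[...,1];w=T[...,2]
    s=T[(abs(z-.024)<.004)&(abs(w)<.03)&(y>.03)&(y<.13)&(im['depth']>0)]
    print('stock end tool y',np.percentile(s[:,1],99.5))
    c=[];yy=np.arange(.075,.105,.003)   # behind blade start: only outer edge sure
    lo=[np.percentile(s[(s[:,1]>=a)&(s[:,1]<a+.003)][:,2],[2,98]) for a in np.arange(.03,.105,.003)]
    lo=np.array(lo);a=np.arange(.03,.105,.003)+.0015
    for j in (0,1): p=np.polyfit(a,lo[:,j],1);print('edge',j,np.round(p,4),'at 0.07',round(np.polyval(p,.07)*1e3,2))
    m=(abs(z-.015)<.003)&(w>.016)&(w<.12)&(y<.09)&(y>-.05)&(im['depth']>0)
    if m.sum()>50: print('blade',rect(clean(np.c_[-T[m][:,1],T[m][:,2],z[m]])),m.sum())
if __name__=='__main__': hand()
E
python3 g.py
python3 - <<'E'
from h import *
th=np.load('old.npz')['th'];H=np.load('old.npz')['H'];ex=np.array([np.cos(th),np.sin(th)]);ey=np.array([-ex[1],ex[0]])
g=H-ex*.025-ey*.035;plan([*g,.09],th+np.pi/2)
E
```

```text
stock end tool y 0.10957510737395906
edge 0 [-0.0072 -0.0121] at 0.07 -12.65
edge 1 [0.0052 0.0123] at 0.07 12.63
blade (array([-20.1,  52.1]), 147.3, 20.1, 34.9) 9521
tool units [-0.1691  0.7553  0.2154] rows>= 6
turn units -0.3082 rows>= 4
```

Emit:
move_arm([
  [[-0.08,0,0,0],[-0.09,0,0,0],[0,0.095,0.027,0],[0,0.095,0.027,0],[0,0.095,0.027,0],[0,0.095,0.027,0],[0,0.094,0.027,0],[0,0.094,0.027,0],[0,0.094,0.027,0],[0,0.093,0.026,0],[0,0,0,-0.062],[0,0,0,-0.062],[0,0,0,-0.062],[0,0,0,-0.062],[0,0,0,-0.06],[0,0,0,0],[0,0,0,0]],
])

```text
t: 7.7
tool_pos: [0.554, 0.2159, 0.0879]
tool_rot: [-0.043, 1.573, 0.042]
contact_force: [0.4, 0.6, -4.7]
opening: 0.0155
```

```bash
cat > l.py <<'E'
# tool pose in a leg frame
from h import *
def leg(f='old.npz'):
    D=np.load(f);th=D['th'];H=D['H'];ex=np.array([np.cos(th),np.sin(th)]);ey=np.array([-ex[1],ex[0]])
    o=ctrl.get_obs();d=o['tool_pos'][:2]-H;M=R.from_rotvec(o['tool_rot']).as_matrix()
    yaw=np.arctan2(-M[1,1],-M[0,1])-th
    F=o['contact_force'];print('u %.1f v %.1f z %.1f mm yaw %.2f deg F u %.1f v %.1f z %.1f t %.2f'%(d@ex*1e3,d@ey*1e3,o['tool_pos'][2]*1e3,np.degrees((yaw+np.pi)%(2*np.pi)-np.pi),F[:2]@ex,F[:2]@ey,F[2],o['t']))
    return o
if __name__=='__main__':
    import sys; leg(*sys.argv[1:])
E
python3 l.py; python3 - <<'E'
from h import *
b=snap('wrist');np.savez('w3.npz',px=b['pixels'],depth=b['depth'],K=b['K'],E=b['E']);save(b,'w3.png')
E
```

```text
u -24.7 v -36.4 z 87.9 mm yaw -0.16 deg F u -0.5 v 0.4 z -4.7 t 7.70
```

View pics/w3.png

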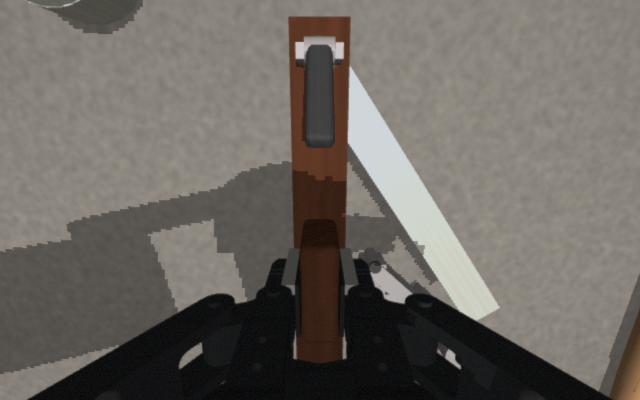

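Emit:
move_arm([
  [[0.05,0,0,0],[0.05,0,0,0],[0.03,0,0,0],[0.02,0,0,0],[0.01,0,0,0],[0,0,0,0],[0,0,0,0]],
])

```text
t: 8.33
tool_pos: [0.5553, 0.2162, 0.0496]
tool_rot: [-0.045, 1.57, 0.045]
contact_force: [0.5, 0.1, -4.3]
opening: 0.0155
```

```bash
python3 l.py; python3 g.py
```

```text
u -25.0 v -35.1 z 49.6 mm yaw -0.03 deg F u -0.1 v 0.5 z -4.3 t 8.33
stock end tool y 0.10928314568869064
edge 0 [-0.0059 -0.0119] at 0.07 -12.3
edge 1 [0.0058 0.0125] at 0.07 12.94
blade (array([-19.9,  52.2]), 148.6, 20.1, 34.78) 9584
```

Emit:
move_arm([
  [[0.004,0,0.02,0],[0.004,0,0.02,0],[0,0,0.01,0],[0,0,0,0],[0,0,0,0]],
])

```text
t: 8.8
tool_pos: [0.5681, 0.2169, 0.0478]
tool_rot: [-0.045, 1.57, 0.045]
contact_force: [0.2, -0.5, -3.7]
opening: 0.0152
```

```bash
python3 l.py
```

```text
u -24.9 v -22.3 z 47.8 mm yaw -0.03 deg F u 0.5 v 0.2 z -3.7 t 8.80
```

Emit:
move_arm([
  [[0.003,0,0.004,0],[0.0,0,0.003,0],[0,0,0,0]],
])

```text
t: 9.05
tool_pos: [0.5691, 0.2171, 0.0478]
tool_rot: [-0.045, 1.571, 0.045]
contact_force: [-5.1, -0.8, 4.9]
opening: 0.0154
```

```bash
python3 l.py
```

```text
u -25.0 v -21.2 z 47.8 mm yaw -0.01 deg F u 0.5 v -5.1 z 4.9 t 9.05
```

Emit:
move_arm([
  [[-0.001,0,-0.001,0],[0,-0.03,0,0],[0,-0.04,0,0],[0,-0.04,0,0],[0,-0.04,0,0],[0,-0.04,0,0],[0,-0.03,0,0],[0,-0.02,0,0],[0,0,0,0],[0,0,0,0]],
])

```text
t: 9.88
tool_pos: [0.5725, 0.1582, 0.0478]
tool_rot: [-0.043, 1.57, 0.047]
contact_force: [-3.6, 4.9, 3.0]
opening: 0.0155
```

```bash
python3 l.py;python3 g.py
```

```text
u 34.0 v -21.3 z 47.8 mm yaw -0.01 deg F u -5.1 v -3.3 z 3.0 t 9.88
stock end tool y 0.10925237442186758
edge 0 [-0.0085 -0.0118] at 0.07 -12.4
edge 1 [-0.0962  0.0208] at 0.07 14.03
blade (array([-27.8,  61.1]), 150.1, 20.3, 42.31) 10604
```

Emit:
move_arm([
  [[0,-0.012,0,0],[0,-0.012,0,0],[0,-0.008,0,0],[0,-0.006,0,0],[0,0,0,0],[0,0,0,0]],
])

```text
t: 10.43
tool_pos: [0.573, 0.1498, 0.0479]
tool_rot: [-0.042, 1.57, 0.049]
contact_force: [-4.4, 8.5, 2.8]
opening: 0.0149
```

```bash
python3 l.py;python3 g.py; python3 - <<'E'
from h import *
b=snap('wrist');save(b,'w4.png',(180,400,280,640),2.2)
E
```

```text
u 42.4 v -21.3 z 47.9 mm yaw -0.01 deg F u -8.8 v -3.9 z 2.8 t 10.43
stock end tool y 0.1093248520949329
edge 0 [-0.0091 -0.0118] at 0.07 -12.4
edge 1 [-0.2027  0.0298] at 0.07 15.6
blade (array([-29.3,  62.5]), 149.8, 22.7, 44.34) 10760
```

View pics/w4.png

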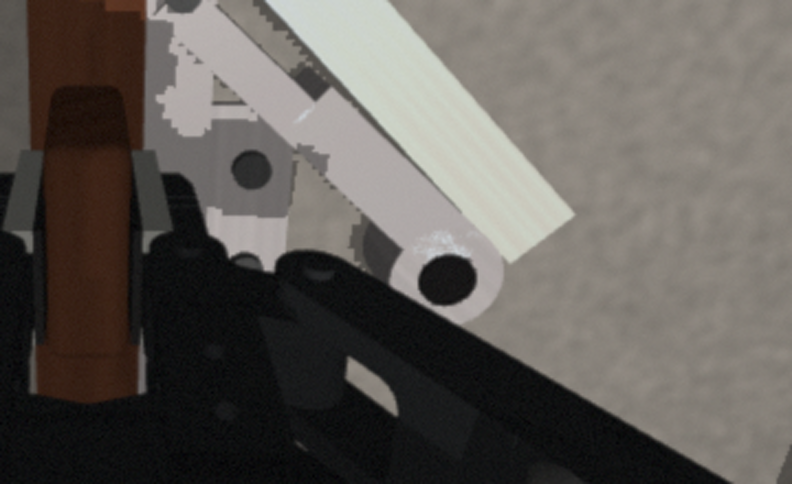

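```bash
cat > f.py <<'E'
# blade vs arm face, tool frame (a=-tool y: along leg; w=tool z)
from h import *
def line(Q,ang,lo,hi,pct,sel):
    for _ in range(8):
        d=np.array([np.cos(ang),np.sin(ang)]);n=np.array([-d[1],d[0]]);s=Q@d;w=Q@n;S=[];W=[]
        for a in np.arange(lo,hi,.003):
            k=(s>=a)&(s<a+.003)&(w>sel[0])&(w<sel[1])
            if k.sum()>5:S.append(a+.0015);W.append(np.percentile(w[k],pct))
        S=np.array(S);W=np.array(W);c=np.polyfit(S,W,1);g=abs(W-np.polyval(c,S));k=g<=np.percentile(g,75);c=np.polyfit(S[k],W[k],1);ang+=np.arctan(c[0])
    return np.degrees(ang),c[1]*1e3,len(S)
def run(f='old.npz',arm=True,bang=44,aang=47,amax=.095):
    o=ctrl.get_obs();im=ctrl.get_image('wrist');im['E']=np.array(im['tool_from_camera']);T=pts(im);ok=im['depth']>0
    z=o['tool_pos'][2]-T[...,0]
    XY=np.stack([-T[...,1],T[...,2]],-1)
    Pv=np.array([-.095,0])
    B=XY[ok&(abs(z-.015)<.0022)&(XY[...,1]>.016)]-Pv
    print('blade outer (ang,offset ~+10)',np.round(line(B,np.radians(bang),.06,.155,98,(-.02,.02)),2))
    print('blade inner (ang,offset ~-10)',np.round(line(B,np.radians(bang),.06,.155,2,(-.016,.016)),2))
    D=np.load(f);th=D['th'];H=D['H'];ex=np.array([np.cos(th),np.sin(th)]);ey=np.array([-ex[1],ex[0]])
    dH=H-o['tool_pos'][:2];h=np.array([dH@ex,dH@ey])
    A=XY[ok&(abs(z-.022)<.0025)&(XY[...,1]>.032)]-h
    print('arm outer (ang,offset ~+8)',np.round(line(A,np.radians(aang),.042,amax,97,(-.02,.02)),2))
if __name__=='__main__': run()
E
python3 f.py; python3 l.py
```

```text
blade outer (ang,offset ~+10) [44.41  9.44 32.  ]
blade inner (ang,offset ~-10) [ 44.62 -10.1   32.  ]
arm outer (ang,offset ~+8) [46.63  7.07 18.  ]
u 42.4 v -21.3 z 47.9 mm yaw -0.00 deg F u -9.3 v -4.1 z 2.7 t 10.58
```

Emit:
move_arm([
  [[0,-0.008,0,0],[0,-0.008,0,0],[0,-0.006,0,0],[0,-0.004,0,0],[0,0,0,0],[0,0,0,0]],
])

```text
t: 11.08
tool_pos: [0.5734, 0.1435, 0.0479]
tool_rot: [-0.042, 1.57, 0.049]
contact_force: [-5.5, 9.3, 3.1]
opening: 0.0149
```

```bash
python3 l.py;python3 f.py
```

```text
u 48.7 v -21.2 z 47.9 mm yaw 0.00 deg F u -9.6 v -5.0 z 3.1 t 11.08
blade outer (ang,offset ~+10) [46.22  9.33 32.  ]
blade inner (ang,offset ~-10) [ 46.65 -10.61  32.  ]
arm outer (ang,offset ~+8) [46.53  7.23 18.  ]
```

Emit:
move_arm([
  [[0,-0.004,0,0],[0,0,0,0],[0,0.003,-0.002,0],[0,0,0,0],[0,0,0,0]],
])

```text
t: 11.55
tool_pos: [0.5734, 0.1426, 0.0478]
tool_rot: [-0.043, 1.568, 0.048]
contact_force: [-2.0, 7.2, 2.2]
opening: 0.0148
```

```bash
python3 l.py;python3 f.py
```

```text
u 49.6 v -21.3 z 47.8 mm yaw 0.01 deg F u -7.4 v -1.6 z 2.2 t 11.55
blade outer (ang,offset ~+10) [46.48  9.29 32.  ]
blade inner (ang,offset ~-10) [ 46.68 -10.06  32.  ]
arm outer (ang,offset ~+8) [46.53  7.28 18.  ]
```

Emit:
move_arm([
  [[0,0,0,0],[0,0,0,0],[0,0,0,0],[0,0,0,0],[0,0,0,0],[0,0,0,0],[-0.02,0,0,0],[-0.05,0,0,0],[-0.1,0,0,0],[-0.04,0,0,0],[0,0,0,0]],
], gripper=0.5)

```text
t: 12.52
tool_pos: [0.5758, 0.1412, 0.1043]
tool_rot: [-0.044, 1.562, 0.045]
contact_force: [1.3, 0.5, 1.5]
opening: 0.0427
```

```bash
python3 l.py;python3 - <<'E'
from h import *
b=snap('wrist');np.savez('w5.npz',px=b['pixels'],depth=b['depth'],K=b['K'],E=b['E'])
P=pts(b);z=P[...,2];D=np.load('old.npz');th=D['th'];H=D['H'];ex=np.array([np.cos(th),np.sin(th)]);ey=np.array([-ex[1],ex[0]])
r=ctrl.trace('wrist','lock')[0];q=P[r['region']&(b['depth']>0)]
L=np.c_[(q[:,:2]-H)@ex,(q[:,:2]-H)@ey,q[:,2]]*1e3
print(r['score'],np.round(np.percentile(L,[2,50,98],axis=0),1))
uv=np.stack([(P[...,:2]-H)@ex,(P[...,:2]-H)@ey],-1)
s=uv[(abs(z-.024)<.002)&(uv[...,1]<-.006)&(uv[...,1]>-.06)&(b['depth']>0)]
print('stock',rect(s),len(s))
from f import line
P0=np.array([.0496-.095,-.0213])
B=uv[(abs(z-.015)<.0022)&(uv[...,1]>-.005)]-P0
print(line(B,np.radians(46.5),.06,.155,98,(-.02,.02)),line(B,np.radians(46.5),.06,.155,2,(-.016,.016)))
E
```

```text
u 51.2 v -18.9 z 104.3 mm yaw -0.02 deg F u -0.4 v 1.3 z 1.5 t 12.52
0.72 [[-49.2 -25.8  38.1]
 [-29.7 -20.8  54.3]
 [-11.1 -16.   67.3]]
stock (array([ 37.5, -21. ]), 195.9, 26.3, 0.04) 7356
(np.float64(46.44066870755737), np.float64(9.507413721202758), 32) (np.float64(46.79256027070171), np.float64(-10.239558625277008), 32)
```

Emit:
move_arm([
  [[0,0.08,-0.004,0],[0,0.08,-0.004,0],[0,0.07,0,0],[0,0.015,0,0],[0,0,0,0],[0,0,0,0],[0,0,0,0],[0.04,0,0,0],[0.03,0,0,0],[0,0,0,0]],
], gripper=1)

```text
t: 13.45
tool_pos: [0.5675, 0.2002, 0.0808]
tool_rot: [-0.046, 1.571, 0.043]
contact_force: [0.9, -0.3, 1.5]
opening: 0.0002
```

```bash
python3 l.py
```

```text
u -8.3 v -23.8 z 80.8 mm yaw -0.06 deg F u 0.3 v 0.9 z 1.5 t 13.45
```

Emit:
move_arm([
  [[0,0.007,0.011,0],[0.02,0,0,0],[0.02,0,0,0],[0.02,0,0,0],[0.02,0,0,0],[0.015,0,0,0],[0.01,0,0,0],[0,0,0,0]],
])

```text
t: 14.12
tool_pos: [0.5699, 0.2039, 0.0551]
tool_rot: [-0.044, 1.571, 0.045]
contact_force: [1.0, 0.1, 0.4]
opening: -0.0001
```

```bash
python3 l.py
```

```text
u -11.8 v -21.3 z 55.1 mm yaw -0.03 deg F u -0.1 v 1.0 z 0.4 t 14.12
```

Emit:
move_arm([
  [[0.004,0,0,0],[0.004,0,0,0],[0,0,0,0]],
])

```text
t: 14.37
tool_pos: [0.5699, 0.2039, 0.0544]
tool_rot: [-0.045, 1.571, 0.045]
contact_force: [-0.9, -2.0, 5.1]
opening: 0.0004
```

```bash
python3 l.py
```

```text
u -11.8 v -21.2 z 54.4 mm yaw -0.01 deg F u 1.9 v -1.0 z 5.1 t 14.37
```

Emit:
move_arm([
  [[0.006,0,0,0],[0,0,0,0],[0,0,0,0],[0,0,0,0]],
])

```text
t: 14.7
tool_pos: [0.5701, 0.2039, 0.0542]
tool_rot: [-0.045, 1.571, 0.045]
contact_force: [-3.8, -2.3, 12.4]
opening: -0.0001
```

```bash
python3 l.py
```

```text
u -11.8 v -21.0 z 54.2 mm yaw -0.00 deg F u 2.1 v -4.0 z 12.4 t 14.70
```

Emit:
move_arm([
  [[-0.05,0,0,0],[-0.1,0,0,0],[-0.05,0,0,0],[0,-0.08,0,0],[0,-0.09,0,0],[0,-0.078,0,0],[0,0,0,0],[0,0,0,0],[0,0,0,0]],
], gripper=0.5)

```text
t: 15.45
tool_pos: [0.5735, 0.1424, 0.1024]
tool_rot: [-0.044, 1.57, 0.045]
contact_force: [0.7, 0.3, -0.1]
opening: 0.0425
```

```bash
cat > chk.py <<'E'
from h import *
from f import line
import l,sys
f=sys.argv[1] if len(sys.argv)>1 else 'old.npz'
l.leg(f)
b=snap('wrist');P=pts(b);z=P[...,2];D=np.load(f);th=D['th'];H=D['H'];ex=np.array([np.cos(th),np.sin(th)]);ey=np.array([-ex[1],ex[0]])
r=ctrl.trace('wrist','lock')[0];q=P[r['region']&(b['depth']>0)]
L=np.c_[(q[:,:2]-H)@ex,(q[:,:2]-H)@ey,q[:,2]]*1e3
print('lock',r['score'],np.round(np.percentile(L,[2,50,98],axis=0),1))
uv=np.stack([(P[...,:2]-H)@ex,(P[...,:2]-H)@ey],-1)
s=uv[(abs(z-.024)<.002)&(uv[...,1]<-.006)&(uv[...,1]>-.06)&(b['depth']>0)]
c,w,h,a=rect(clean(np.c_[s,s[:,0]]) if 0 else s);print('stock',c,w,h,a)
P0=np.array([c[0]+w/2-.2,c[1]])/1e3-np.array([.180,0]);P0=np.array([c[0]+12.5-95,c[1]])/1e3
B=uv[(abs(z-.015)<.0022)&(uv[...,1]>-.003)]-P0
print('blade',line(B,np.radians(46.5),.06,.155,98,(-.02,.02)),line(B,np.radians(46.5),.06,.155,2,(-.016,.016)))
a0=D['ang']; A=uv[(abs(z-.022)<.0025)&(uv[...,1]>.012)]
print('arm',line(A,a0,.045,.095,97,(-.02,.02)))
E
python3 chk.py
```

```text
u 49.8 v -21.2 z 102.4 mm yaw -0.02 deg F u -0.2 v 0.8 z -0.1 t 15.45
lock 0.65 [[-49.3 -26.3  37.7]
 [-28.1 -21.   40. ]
 [ -1.7 -16.   41.6]]
stock [ 37.7 -21.1] 196.2 26.2 0.07
blade (np.float64(46.51302920122037), np.float64(9.701614383862855), 32) (np.float64(46.69218095072056), np.float64(-9.655355794357085), 32)
arm (np.float64(46.60451622420363), np.float64(7.143751782791944), 17)
```

Emit:
move_arm([
  [[-0.13,0,0,0],[-0.16,0,0,0],[-0.16,0,0,0],[-0.16,0,0,0],[-0.16,0,0,0],[0,-0.14,0.02,0],[0,-0.14,0.02,0],[0,-0.14,0.02,0],[0,-0.14,0.02,0],[0,-0.14,0.02,0],[0,-0.14,0.02,0],[0,-0.14,0.02,0],[0,-0.14,0,0],[0,-0.06,0,0],[0,0,0,0],[0,0,0,0],[0,0,0,0]],
])

```text
t: 16.97
tool_pos: [0.6255, -0.1491, 0.2947]
tool_rot: [-0.045, 1.57, 0.047]
contact_force: [-0.3, 0.2, -0.2]
opening: 0.0429
```

```bash
python3 - <<'E'
from h import *
b=snap('wrist');save(b,'w6.png');np.savez('w6.npz',px=b['pixels'],depth=b['depth'],K=b['K'],E=b['E'])
P=pts(b);z=P[...,2]
for r in ctrl.trace('wrist','new_bracket')[:2]:
    q=P[r['region']&(b['depth']>0)];print(r['score'],np.round(np.median(q,0),3),np.round(q.min(0),3),np.round(q.max(0),3))
E
```

```text
0.67 [ 0.641 -0.203  0.019] [ 0.61  -0.305 -0.003] [ 0.725 -0.154  0.026]
```

View pics/w6.png

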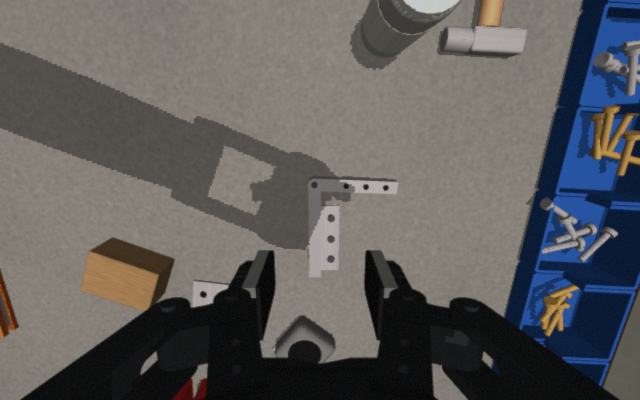

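The new bracket is clear in the view: hinge (314,185), leg down to (317,275), arm to (397,187) and the spray can at (390,30). I fit the leg and arm.

```bash
python3 - <<'E'
from h import *
b=dict(np.load('w6.npz'));P=pts(b).reshape(-1,3);z=P[:,2];th=float(np.load('old.npz')['th'])
ex=np.array([np.cos(th),np.sin(th)]);ey=np.array([-ex[1],ex[0]])
q=P[(z>.015)&(z<.028)&(P[:,0]>.59)&(P[:,0]<.74)&(P[:,1]<-.13)&(P[:,1]>-.32)]
u=q[:,:2]@ex;v=q[:,:2]@ey
l=v<np.percentile(v,1)+.02
def bins(a,c,lo,hi,pct):
    A=[];C=[]
    for s in np.arange(lo,hi,.004):
        k=(a>=s)&(a<s+.004)
        if k.sum()>3:A.append(s+.002);C.append(np.percentile(c[k],pct))
    return np.array(A),np.array(C)
u1=u[l].max();
A,C=bins(u[l],v[l],u1-.11,u1-.005,2);p=np.polyfit(A,C,1)
A2,C2=bins(u[l],v[l],u1-.10,u1-.005,98)
print('outer slope deg',np.degrees(p[0]),'outer v',np.polyval(p,u1-.06),'inner v',np.median(C2))
vc=(np.polyval(p,u1-.06)+np.polyval(p,u1-.06)+.0155)/2
uend=np.percentile(u[l&(v>vc-.006)&(v<vc+.006)],99.6)
uh=uend-.130
print('left extreme rel hinge mm',(u[l].min()-uh)*1e3)
H=ex*uh+ey*vc;print('H',H)
Q=np.c_[u-uh,v-vc];m=Q[:,1]>.035;(c,wh,a)=cv2.minAreaRect((Q[m]*1000).astype(np.float32));print('arm rect',c,wh,a)
np.savez('new.npz',H=H,th=th,ang=np.radians(93))
E
python3 - <<'E'
from h import *
D=np.load('old.npz');H=D['H'];th=D['th'];ex=np.array([np.cos(th),np.sin(th)]);ey=np.array([-ex[1],ex[0]])
E
```

```text
outer slope deg -0.4953900737787157 outer v 0.6023182020375337 inner v 0.6168858199838008
left extreme rel hinge mm -7.056240394118368
H [ 0.62046571 -0.1629098 ]
arm rect (3.906508445739746, 69.76019287109375) (69.1040267944336, 16.69778823852539) 87.39791870117188
```

```bash
python3 - <<'E'
from h import *
D=np.load('old.npz');H=D['H'];th=D['th'];ex=np.array([np.cos(th),np.sin(th)]);ey=np.array([-ex[1],ex[0]])
g=H+ex*.0502-ey*.0211;plan([*g,.105],th+np.pi/2)
E
```

```text
tool units [ 0.7602  1.1734 -0.1384] rows>= 9
turn units 0.0012 rows>= 1
```

Emit:
move_arm([
  [[0,0.145,-0.017,0],[0,0.145,-0.017,0],[0,0.145,-0.017,0],[0,0.145,-0.017,0],[0,0.145,-0.017,0],[0,0.145,-0.017,0],[0,0.145,-0.017,0],[0,0.145,-0.018,0],[0.06,0.013,0,0],[0.15,0,0,0],[0.15,0,0,0],[0.15,0,0,0],[0.15,0,0,0],[0.1,0,0,0],[0,0,0,0],[0,0,0,0]],
])

```text
t: 18.4
tool_pos: [0.5729, 0.1405, 0.1033]
tool_rot: [-0.046, 1.574, 0.045]
contact_force: [0.0, -0.6, 0.3]
opening: 0.0428
```

```bash
python3 l.py
```

```text
u 51.7 v -21.9 z 103.3 mm yaw 0.03 deg F u 0.6 v -0.0 z 0.3 t 18.40
```

Correct by 1.5 mm / 0.8 mm, descend to z=0.048 and grip.

Emit:
move_arm([
  [[0,0.006,0.003,0],[0.06,0,0,0],[0.08,0,0,0],[0.05,0,0,0],[0.03,0,0,0],[0,0,0,0],[0,0,0,0]],
])

```text
t: 18.98
tool_pos: [0.5757, 0.1418, 0.0506]
tool_rot: [-0.045, 1.569, 0.045]
contact_force: [-0.2, -0.1, -0.1]
opening: 0.0428
```

```bash
python3 l.py
```

```text
u 50.5 v -19.0 z 50.6 mm yaw -0.02 deg F u 0.1 v -0.2 z -0.1 t 18.98
```

Emit:
move_arm([
  [[0,0,0,0],[0,0,0,0],[0,0,0,0],[0,0,0,0],[0,0,0,0],[0,0,0,0],[0,0,0,0],[0,0,0,0]],
], gripper=1)

```text
t: 19.65
tool_pos: [0.5738, 0.1417, 0.0513]
tool_rot: [-0.046, 1.575, 0.045]
contact_force: [-9.1, -0.8, 7.5]
opening: 0.0149
```

```bash
python3 l.py; python3 g.py
```

```text
u 50.5 v -20.9 z 51.3 mm yaw 0.00 deg F u 0.3 v -9.1 z 7.5 t 19.65
stock end tool y 0.11040842599748941
edge 0 [-0.0084 -0.0119] at 0.07 -12.51
edge 1 [-0.2724  0.0361] at 0.07 17.0
blade (array([-32.5,  64.9]), 148.9, 22.7, 46.4) 10381
```

Emit:
move_arm([
  [[0,0.012,-0.012,0],[-0.05,0.006,-0.008,0],[-0.08,0,0,0],[-0.08,0,0,0],[0,0,-0.12,0],[0,0,-0.12,0],[0,0,-0.12,0],[0,0,-0.12,0],[0,-0.12,0,0],[0,-0.13,0,0],[0,-0.13,0,0],[0,-0.13,0,0],[0,-0.13,0,0],[0,-0.13,0,0],[0,-0.13,0,0],[0,-0.12,0,0],[0,0,0,0],[0,0,0,0]],
])

```text
t: 21.2
tool_pos: [0.4643, -0.1165, 0.1025]
tool_rot: [-0.042, 1.57, 0.043]
contact_force: [-0.3, 0.5, -3.8]
opening: 0.0147
```

```bash
python3 l.py new.npz; python3 g.py
```

```text
u -55.3 v -153.2 z 102.5 mm yaw -0.20 deg F u -0.5 v -0.3 z -3.8 t 21.20Traceback (most recent call last):
  File "g.py", line 16, in <module>
    if __name__=='__main__': hand()
                             ~~~~^^
  File "g.py", line 9, in hand
    print('stock end tool y',np.percentile(s[:,1],99.5))
                             ~~~~~~~~~~~~~^^^^^^^^^^^^^
    return _quantile_unchecked(
        a, q, axis, out, overwrite_input, method, keepdims, weights)
    return _ureduce(a,
                    func=_quantile_ureduce_func,
    ...<5 lines>...
                    overwrite_input=overwrite_input,
                    method=method)
    r = func(a, **kwargs)
    result = _quantile(arr,
                       quantiles=q,
    ...<2 lines>...
                       out=out,
                       weights=wgt)
    slices_having_nans = np.isnan(arr[-1, ...])
                                  ~~~^^^^^^^^^
IndexError: index -1 is out of bounds for axis 0 with size 0
```

Emit:
move_arm([
  [[0,-0.002,0.12,0],[0,0,0.13,0],[0,0,0.12,0],[0,0,0.098,0],[0.05,0,0,0],[0.06,0,0,0],[0.05,0,0,0],[0.025,0,0,0],[0.008,0,0,0],[0,0,0,0],[0,0,0,0]],
])

```text
t: 22.17
tool_pos: [0.5816, -0.1093, 0.0546]
tool_rot: [-0.045, 1.57, 0.045]
contact_force: [0.3, -0.2, -3.7]
opening: 0.015
```

```bash
python3 l.py new.npz; python3 - <<'E'
from h import *
import l
im=ctrl.get_image('wrist')
b=snap('wrist');save(b,'w7.png')
E
```

```text
u -55.8 v -35.7 z 54.6 mm yaw -0.02 deg F u 0.2 v 0.3 z -3.7 t 22.17
```

View pics/w7.png

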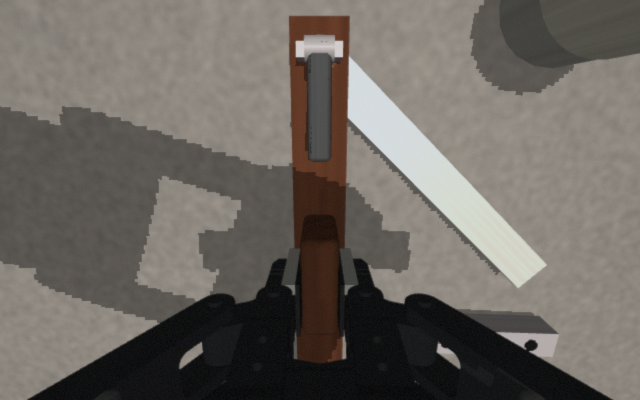

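Emit:
move_arm([
  [[0.006,0,0.02,0],[0.005,0,0.02,0],[0.002,0,0.01,0],[0,0,0.003,0],[0,0,0,0],[0,0,0,0]],
])

```text
t: 22.77
tool_pos: [0.5954, -0.1087, 0.0512]
tool_rot: [-0.045, 1.569, 0.045]
contact_force: [0.7, -0.5, -3.1]
opening: 0.0151
```

```bash
python3 l.py new.npz
```

```text
u -55.5 v -21.9 z 51.2 mm yaw -0.02 deg F u 0.5 v 0.7 z -3.1 t 22.77
```

Emit:
move_arm([
  [[0.002,0,0.003,0],[0.001,0,0.002,0],[0,0,0,0],[0,0,0,0]],
])

```text
t: 23.1
tool_pos: [0.5956, -0.1087, 0.0512]
tool_rot: [-0.045, 1.572, 0.045]
contact_force: [-5.5, 0.3, 6.0]
opening: 0.0146
```

```bash
python3 l.py new.npz
```

```text
u -55.5 v -21.7 z 51.2 mm yaw -0.01 deg F u -0.6 v -5.5 z 6.0 t 23.10
```

Emit:
move_arm([
  [[-0.001,0,-0.001,0],[0,-0.03,0,0],[0,-0.04,0,0],[0,-0.04,0,0],[0,-0.04,0,0],[0,-0.04,0,0],[0,-0.04,0,0],[0,-0.04,0,0],[0,-0.04,0,0],[0,-0.03,0,0],[0,-0.02,0,0],[0,0,0,0],[0,0,0,0]],
])

```text
t: 24.18
tool_pos: [0.6008, -0.1976, 0.0513]
tool_rot: [-0.043, 1.571, 0.047]
contact_force: [-4.6, 3.7, 6.2]
opening: 0.0148
```

```bash
python3 l.py new.npz; python3 g.py|tail -1
```

```text
u 33.5 v -21.6 z 51.3 mm yaw -0.01 deg F u -4.0 v -4.4 z 6.2 t 24.18
blade (array([-33.5,  65.6]), 148.4, 21.3, 46.47) 10460
```

Emit:
move_arm([
  [[-0.002,-0.012,0,0],[0,-0.012,0,0],[0,-0.012,0,0],[0,-0.008,0,0],[0,0,0,0],[0,0,0,0]],
])

```text
t: 24.73
tool_pos: [0.6014, -0.208, 0.0512]
tool_rot: [-0.043, 1.571, 0.047]
contact_force: [-4.4, 5.3, 3.2]
opening: 0.0151
```

```bash
python3 l.py new.npz; python3 -c "
import f;f.run('new.npz',aang=49,amax=.1)"
```

```text
u 44.0 v -21.7 z 51.2 mm yaw -0.00 deg F u -5.5 v -4.0 z 3.2 t 24.73
blade outer (ang,offset ~+10) [46.73 10.07 32.  ]
blade inner (ang,offset ~-10) [46.67 -9.05 32.  ]
arm outer (ang,offset ~+8) [50.05  6.21 20.  ]
```

Emit:
move_arm([
  [[-0.001,-0.005,-0.001,0],[0,-0.006,0,0],[0,-0.004,0,0],[0,0,0,0],[0,0,0,0]],
])

```text
t: 25.2
tool_pos: [0.6016, -0.2123, 0.0512]
tool_rot: [-0.044, 1.57, 0.046]
contact_force: [-1.9, 4.0, 1.8]
opening: 0.0147
```

```bash
python3 l.py new.npz; python3 -c "
import f;f.run('new.npz',aang=48,amax=.1)"
```

```text
u 48.2 v -21.7 z 51.2 mm yaw -0.01 deg F u -4.1 v -1.7 z 1.8 t 25.20
blade outer (ang,offset ~+10) [46.68 10.21 32.  ]
blade inner (ang,offset ~-10) [46.75 -9.15 32.  ]
arm outer (ang,offset ~+8) [48.32  6.33 20.  ]
```

Emit:
move_arm([
  [[0,-0.005,0,0],[0,-0.004,0,0],[0,0,0,0],[0,0,0,0]],
])

```text
t: 25.58
tool_pos: [0.6017, -0.2146, 0.0512]
tool_rot: [-0.044, 1.57, 0.046]
contact_force: [-1.2, 5.3, 2.2]
opening: 0.0149
```

```bash
python3 l.py new.npz; python3 -c "
import f;f.run('new.npz',aang=48,amax=.1)"
```

```text
u 50.5 v -21.7 z 51.2 mm yaw -0.01 deg F u -5.4 v -0.9 z 2.2 t 25.58
blade outer (ang,offset ~+10) [46.75 10.09 32.  ]
blade inner (ang,offset ~-10) [46.98 -9.45 32.  ]
arm outer (ang,offset ~+8) [47.43  6.24 20.  ]
```

Emit:
move_arm([
  [[0,-0.003,0,0],[0,0,0,0],[0,0,0,0]],
])

```text
t: 25.88
tool_pos: [0.6018, -0.2153, 0.0513]
tool_rot: [-0.044, 1.57, 0.046]
contact_force: [-1.1, 4.2, 2.4]
opening: 0.0147
```

```bash
python3 l.py new.npz; python3 -c "
import f;f.run('new.npz',aang=47,amax=.1)"
```

```text
u 51.3 v -21.7 z 51.3 mm yaw -0.01 deg F u -4.2 v -0.8 z 2.4 t 25.88
blade outer (ang,offset ~+10) [46.64 10.3  32.  ]
blade inner (ang,offset ~-10) [47.06 -9.54 32.  ]
arm outer (ang,offset ~+8) [47.26  6.09 20.  ]
```

Emit:
move_arm([
  [[0,-0.002,0,0],[0,0,0,0],[0,0.001,0,0],[0,0,0,0]],
])

```text
t: 26.27
tool_pos: [0.6018, -0.2158, 0.0512]
tool_rot: [-0.044, 1.57, 0.046]
contact_force: [-1.4, 4.0, 2.7]
opening: 0.0148
```

Emit:
move_arm([
  [[0,0,0,0],[0,0,0,0],[0,0,0,0],[0,0,0,0],[0,0,0,0],[0,0,0,0],[-0.02,0,0,0],[-0.05,0,0,0],[-0.1,0,0,0],[-0.04,0,0,0],[0,0,0,0],[0,0,0,0]],
], gripper=0.5)

```text
t: 27.27
tool_pos: [0.6025, -0.2168, 0.1052]
tool_rot: [-0.046, 1.568, 0.044]
contact_force: [-0.9, 0.4, -0.3]
opening: 0.043
```

```bash
sed -i "s/a0=D\['ang'\]/a0=np.radians(47)/" chk.py; python3 chk.py new.npz
```

```text
u 52.8 v -21.1 z 105.2 mm yaw -0.02 deg F u -0.4 v -0.9 z -0.3 t 27.27
lock 0.84 [[-47.5 -26.6  37.4]
 [-26.2 -21.3  40. ]
 [ -0.6 -16.2  41.5]]
stock [ 39.  -20.3] 196.4 28.6 0.06
blade (np.float64(46.75258492794012), np.float64(8.999305985529112), 32) (np.float64(46.944166693184656), np.float64(-10.349658469360985), 32)
arm (np.float64(46.40234128026522), np.float64(6.832469202244972), 17)
```

Emit:
move_arm([
  [[-0.12,0,0,0],[-0.14,0,0,0],[-0.14,0,0,0],[-0.14,0,0,0],[-0.1,0,0,0],[0,0.1,-0.1,0],[0,0.1,-0.1,0],[0,0,0,0],[0,0,0,0]],
])

```text
t: 28.12
tool_pos: [0.5473, -0.1681, 0.2615]
tool_rot: [-0.045, 1.573, 0.047]
contact_force: [-0.3, 0.0, 0.6]
opening: 0.0425
```

```bash
python3 chk.py new.npz; python3 - <<'E'
from h import *
b=snap('top');save(b,'end.png',(80,300,180,500),2.4);P=pts(b)
for n in ['spray_can','jar','carton','tape','mug','strap_plate','hammer','old_bracket']:
    r=ctrl.trace('top',n)[0];m=r['region']&(b['depth']>0);print(n,round(r['score'],2),np.round(np.median(P[m],0),3))
E
```

```text
u 1.0 v -73.3 z 261.5 mm yaw 0.03 deg F u -0.1 v -0.3 z 0.6 t 28.12
lock 0.75 [[ 186.4 -463.9   35.6]
 [ 200.  -458.5   47.5]
 [ 211.2 -456.1   57.3]]
stock [ 96.  -22.2] 311.5 49.3 -4.66
spray_can 0.81 [0.675 0.019 0.166]
jar 0.76 [0.416 0.349 0.078]
carton 0.96 [ 0.375 -0.297  0.049]
tape 0.93 [ 0.609 -0.415  0.033]
mug 0.95 [0.694 0.427 0.048]
strap_plate 0.85 [ 0.474 -0.396  0.004]
hammer 0.88 [0.802 0.104 0.023]
old_bracket 0.92 [0.614 0.135 0.018]Traceback (most recent call last):
  File "chk.py", line 15, in <module>
    print('blade',line(B,np.radians(46.5),.06,.155,98,(-.02,.02)),line(B,np.radians(46.5),.06,.155,2,(-.016,.016)))
                  ~~~~^^^^^^^^^^^^^^^^^^^^^^^^^^^^^^^^^^^^^^^^^^^
  File "f.py", line 9, in line
    S=np.array(S);W=np.array(W);c=np.polyfit(S,W,1);g=abs(W-np.polyval(c,S));k=g<=np.percentile(g,75);c=np.polyfit(S[k],W[k],1);ang+=np.arctan(c[0])
                                  ~~~~~~~~~~^^^^^^^
    raise TypeError("expected non-empty vector for x")
TypeError: expected non-empty vector for x
```

View pics/end.png

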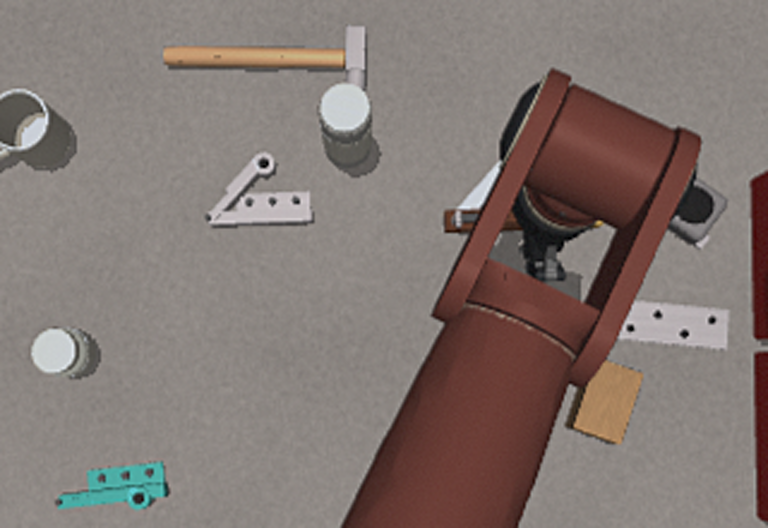

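```bash
python3 -c "
from station import ctrl
print(ctrl.finish_job())"
```

```text
the job is handed in; nothing more can be done
None
```

I set the bevel on the old bracket, locked it there and used it to push the new arm round. The bevel now lies on the new bracket and the job is handed in, at about 28 s on the robot clock. `finish_job` gave no verdict, so the figures below are my own camera measurements.

- **Old bracket:** The blade measured 46.6° against the arm's 46.6°. The stock was 21 mm from the leg's centre line and parallel within 0.1°. I pressed the lever to a firm stop at 12 N, and the camera showed it level at about 40 mm.
- **New bracket, after letting go:** The blade measured 46.9° and the new arm 46.4°, so the arm matches the old one within about 0.5°. The stock was parallel within 0.1°, and the lever was still level and down. The stock's distance from the leg came out at 20.3 mm, but that fit picked up part of the leg. The held pose of 21.7 mm just before release is the better figure.
- **Bystanders:** All lie within 4 mm of their start except the tape (13 mm), the strap plate (8 mm) and the hammer (7 mm). The arm covered part of the tape and possibly the plate. I never touched any of the three.
- **Checks that did not work:** My last wrist check, from farther back, failed because the bevel was out of its usable view and it matched something else. In the last top picture the arm hid most of the bevel and the new bracket. The close check just after release is therefore the last valid one.

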